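# Gauge the blind sensor well and fit the matching probe

### The arm

A 6-joint arm with a two-finger parallel gripper is mounted at the origin on the work surface. World frame = base frame: x ahead of the robot, y to its left, z up, the work surface at z = 0. Lengths are in m, angles in rad, forces in N, time in s.
With the tool pointing down it reaches from about 0.35 to 0.85 m from the base axis. Payload 8.1 kg.
Tool frame: the origin (TCP) lies on the centre line of the jaws, within the pads' length; the fingertips stand robot.tips_ahead ahead of it and the grasp point (between the pads) lies 8 mm behind it (robot.tips_ahead is the distance from the TCP to the fingertips, in m); z points along the fingers, y is the direction in which the jaws open and shut (so a half turn about z gives the same grasp; the last joint's range is limited). The gripper opens to 93 mm and grips with 3 to 60 N. Pads are 15 mm wide; open, the fingers measure 128 mm over their backs; the gripper's body (75 mm by 188 mm) begins 65 mm behind the grasp point.
Start: joints at [1.118, 0.13, 1.488, -0, 1.523, -0.085], TCP at [0.216, 0.56, 0.23] pointing down, gripper open.
Joint ranges: [-2.96, 2.96], [-0.89, 2.26], [0.02, 2.5], [-1.34, 4.48], [0, 2.73], [-2.66, 2.66]. Speed limits (rad/s): [2.39, 2.39, 2.79, 3.14, 3.14, 3.14].

### API

Orientations are given as a rotation vector (axis times angle).
In Python, from plant import monitor, eyes, job, robot gives the robot as it stands.
- The arm moves only by the tool servo_tool, never from a script. Its argument "plan" is a list that holds one entry, the list of rows, each a list of 7 numbers: the closure, from -1 (fully open) to 1 (shut), so that 0 is half open, then the shift along the world's x, y, z in mm, then the turn, a rotation vector about the world's x, y, z in rad. In form: [[[hand, dx, dy, dz, ax, ay, az], ...]]. A call has 1 to 12 rows; each row shifts and turns the commanded pose from where the row before left it; what a row does not reach is not made up. A row lasts 1/10 s, in which the tool goes at most 50 mm and 8.59 degrees, less where a joint would pass 70% of its speed; a pose out of reach is approached as far as the arm can. A call with a gripper value outside its range is refused whole. The fingers move at their own pace and stop on an object; "force" is the grip in N (left out, the last holds). Time passes only in rows, so rows that do not move let the fingers close. It gives the time, the measured TCP pose, the force and the opening at its end, in the units of the state.
- monitor.read_state(): the state, without advancing time (a new reading comes with each control period).
- eyes.read_camera(name): name is "side" or "top" or "wrist"; returns the picture (420x560x3 uint8, red, green, blue); there is no depth.
- eyes.camera_info(name): a dict with "mtx" (3x3 intrinsics, pixels), "D" ([k1, k2, p1, p2, k3] as OpenCV has them; the pictures are not rectified), "R" (3x3) and "t" (3): a world point X has camera coordinates R X + t. Camera axes: x right, y down, z forward; pixel columns grow to the right and rows downward; lengths in m; the calibration is good to about 2 mm. A picture is of the moment at which its call begins: read the wrist's pose just before it. camera_info takes no time and is no camera call; for the wrist camera it gives the pose at the moment of the call.
- job.close_job(): hands the job in, once; it reports no verdict.
The state is a dict: "t": time; "q": joint angles; "dq": joint speeds; "joint_torque": joint torques, N m; "tool_pos": TCP position; "orientation": TCP orientation; "force": force on the tool from outside, world axes, zero at the start; "wrist_torque": the same for the moment, N m; "opening": finger opening in m.
Only numpy, scipy, OpenCV 4.12 (cv2) and the standard library are available. Lean on these libraries where they do the work, as an engineer would, in place of code of your own. Each camera call takes 0.05 s, during which the arm holds its last target. There are 200 camera calls.

### The job

Find out how deep the blind sensor well in the reactor unit is by lowering the depth rod gently into it until its tip rests on the bottom, then put the rod back upright in its stand. Of the three probes in the rack, push only the one whose shank matches that depth (its tip reaching almost to the bottom) gently down past the sprung seal until its collar sits fully home on the steel port plate, and let go. Do not try a wrong probe in the well, and leave the other probes and the things lying around where they are.

Things in the scene. Friction and masses are not known exactly. Their poses are not given: they have to be found in the camera images.
- unit: The reactor unit, fixed: white base 260 x 230 x 40 mm, on it a black block 220 x 190 x 50 mm and a square steel port plate 60 x 60 x 6 mm centred at x -30, y -30 mm. Origin: centre of the underside, on the table; z up, x and y along its sides. A yellow gauge on a stem (top 205 mm above the table) stands at x +75, y +65, a low grey valve wheel (top 118 mm) at x +85, y 0.
- port (a point): Centre of the sensor well's round mouth, in the top face of the steel port plate, 96 mm above the table. The well is a vertical bore, 17.2 mm wide, with a flat bottom; its depth changes: 35, 43 or 51 mm, 1 mm more than one probe's shank.
- seal (a point): Middle of the bore at its seal, 16 mm below the mouth: two opposite sprung rubber pads stick out 1.6 mm into the bore. The rod passes between them; a probe must be pushed past them with up to about 15 N, and they then drag on it with 3 to 5 N and hold it.
- rod_grip (a point): The depth rod, loose, 80 g, standing upright in its stand: a plain steel shaft 8 mm in diameter and 95 mm long with dark rings every 10 mm, below a black round handle 18 mm in diameter and 50 mm long. This point is the middle of the handle, 120 mm above the tip on the rod's axis; z points from tip to handle.
- rod_tip (a point): The lower end of the depth rod, on its axis.
- stand_mouth (a point): The rod's stand, a fixed aluminium block 50 x 50 x 50 mm. This point is the centre of the mouth of its hole, on its top face; the hole is 11 mm in diameter and 42 mm deep, and the rod's tip stands on its bottom.
- rack: The probe rack, a fixed aluminium bar 60 x 210 x 24 mm with three round sockets, 20 mm in diameter and 16 mm deep, 70 mm apart along its y axis (at y -70, 0, +70). Origin: centre of the underside. The probes stand in the sockets in any order.
- probe_short_grip (a point): The short probe, loose, 100 g, upright in the rack: steel shank 16 mm in diameter and 34 mm long with a chamfered foot, above it a steel collar 30 mm in diameter and 6 mm thick, above that a grey round head 20 mm in diameter and 46 mm long. This point is the middle of the head, 63 mm above the foot and 29 mm above the collar's underside, on the axis; z points up from foot to head. It starts with its foot 8 mm above the table, as the others do.
- probe_medium_grip (a point): The medium probe, loose, 100 g, upright in the rack: steel shank 16 mm in diameter and 42 mm long with a chamfered foot, above it a steel collar 30 mm in diameter and 6 mm thick, above that a grey round head 20 mm in diameter and 46 mm long. This point is the middle of the head, 71 mm above the foot and 29 mm above the collar's underside, on the axis; z points up from foot to head.
- probe_long_grip (a point): The long probe, loose, 100 g, upright in the rack: steel shank 16 mm in diameter and 50 mm long with a chamfered foot, above it a steel collar 30 mm in diameter and 6 mm thick, above that a grey round head 20 mm in diameter and 46 mm long. This point is the middle of the head, 79 mm above the foot and 29 mm above the collar's underside, on the axis; z points up from foot to head.
- bottle: Bystander: an amber jar, 56 mm in diameter, 110 mm tall. Origin: centre of its underside.
- beaker: Bystander: a white ceramic beaker, 60 mm in diameter, 70 mm tall. Origin: centre of its underside.
- wrench: Bystander: a steel wrench 150 mm long lying on the table. Origin: under its middle.
Not all that is in view belongs to the job. Leave any orange look-alike of the part that bears probe_long_grip alone.

How it is judged:
By the outcome, as a careful person would: the job done as asked, in the order asked, and still so for the second after the job is handed in, with the robot touching nothing.
It also fails if it takes over 72 s, if anything falls off the work surface, if the arm or the gripper's body presses on something with over 40 N, if the wrist force passes 120 N, or if a joint passes its speed limit or range.

## Working session

There is one attempt and no reset: what is moved stays moved. The work goes in short steps, Python scripts to look and compute and a tool call to move; the robot and the scene stay as the last step left them, time stands still between calls to the robot, and variables do not carry over. Pictures are saved under pics/ and viewed, about 8 in all and at most 12, crops included, and the job is handed in when it is done.

Besides the shell and the picture viewer there is one more tool, called after "Request:" as name(argument=value, ...), one argument or row to a line, values as JSON. servo_tool: Moves the arm, as the interface text tells. Its arguments: {"type":"object","properties":{"plan":{"type":"array"},"force":{"type":"number"}},"required":["plan"]}

```bash
mkdir -p pics; ls
cat > h.py <<'E'
import numpy as np, cv2
from plant import monitor, eyes, job, robot
def snap(n,f):
    im=eyes.read_camera(n); cv2.imwrite(f,cv2.cvtColor(im,cv2.COLOR_RGB2BGR)); return im
def ray(ci,px):
    K=np.array(ci["mtx"]);D=np.array(ci["D"]);R=np.array(ci["R"]);t=np.array(ci["t"])
    p=cv2.undistortPoints(np.array(px,float).reshape(-1,1,2),K,D).reshape(-1,2)
    d=np.c_[p,np.ones(len(p))]@R; return -R.T@t,d
def onz(ci,px,z):
    c,d=ray(ci,px); z=np.broadcast_to(z,len(d)); return c+d*((z-c[2])/d[:,2])[:,None]
def proj(ci,X):
    return cv2.projectPoints(np.array(X,float).reshape(-1,1,3),cv2.Rodrigues(np.array(ci["R"]))[0],np.array(ci["t"]),np.array(ci["mtx"]),np.array(ci["D"]))[0].reshape(-1,2)
E
python3 - <<'E'
from h import *
a=snap("top","pics/top.png");snap("side","pics/side.png");snap("wrist","pics/wrist.png")
s=monitor.read_state();print(s,robot.tips_ahead)
for n in("top","side","wrist"):
    c=eyes.camera_info(n);R=np.array(c["R"]);print(n,-R.T@np.array(c["t"]),R.tolist(),c["mtx"])
E
```

```text
pics
{'t': 0.15, 'q': array([ 1.11757574e+00,  1.30986628e-01,  1.48902496e+00, -1.53236901e-05,
        1.52294743e+00, -8.54154355e-02]), 'dq': array([-6.32294087e-04, -3.06382055e-03, -3.36900394e-03, -4.99874989e-04,
       -8.16854492e-04, -7.29421411e-05]), 'joint_torque': array([ 6.14417895e-04, -5.60480547e+01, -4.92332017e+01,  7.68495421e-02,
        3.05930874e-02, -7.82847997e-05]), 'tool_pos': array([0.21555704, 0.55951061, 0.22883131]), 'orientation': array([-5.74430850e-01, -3.08827425e+00,  2.07507202e-03]), 'force': array([0.08850948, 0.22386161, 0.22893559]), 'wrist_torque': array([-0.03206982, -0.01375845, -0.0724237 ]), 'opening': 0.09306538188667156} 0.011
top [ 0.4203901  -0.08582943  1.11116191] [[0.01475841512875821, -0.9998903981025837, 0.0011751447331788186], [-0.9832619613666522, -0.01472641011169983, -0.18160134408816078], [0.18159874589955677, 0.0015246729087584408, -0.9833715324638138]] [[399.28528585   0.         280.68755194]
 [  0.         399.28528585 207.18178338]
 [  0.           0.           1.        ]]
side [0.32955351 0.49671947 0.82541512] [[-0.8851172306347452, -0.4653559488078412, -0.0033658494667750676], [-0.3467256557704986, 0.6642695028790793, -0.6622139738598838], [0.31040104327143764, -0.5849699722668976, -0.749307229300551]] [[458.23422633   0.         279.68943142]
 [  0.         458.23422633 213.0769024 ]
 [  0.           0.           1.        ]]
wrist [0.14911832 0.58531119 0.38369823] [[0.3588857156817853, 0.9333812870679704, -0.0006450045834246517], [0.9017701778145847, -0.3465527371956221, 0.25828617219370376], [0.24085595173012908, -0.09327686365633225, -0.9660682363180215]] [[350.63519251   0.         284.06166949]
 [  0.         350.63519251 207.90923591]
 [  0.           0.           1.        ]]
```

View pics/top.png

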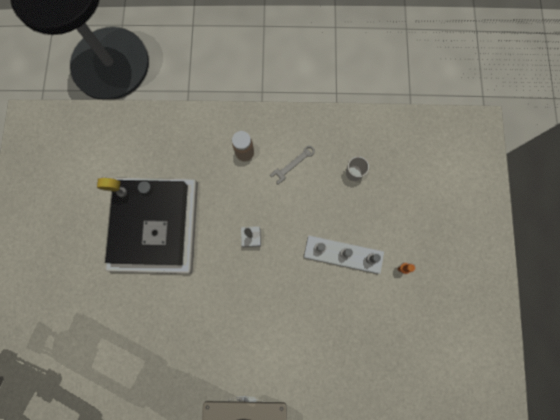

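View pics/side.png

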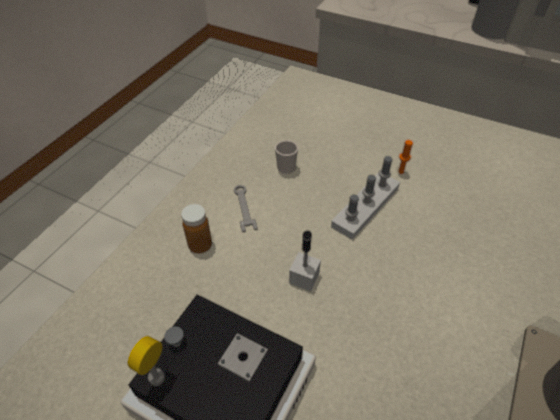

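Run:
```python
from h import *
t=cv2.imread("pics/top.png");s=cv2.imread("pics/side.png")
def c(im,x,y,w,h,f):return cv2.resize(im[y:y+h,x:x+w],None,fx=f,fy=f,interpolation=cv2.INTER_CUBIC)
A=np.hstack([c(t,300,225,120,60,4),c(t,225,215,53,40,6)])  #480x240,318x240
B=np.hstack([c(s,325,135,100,100,3),c(s,280,225,50,75,4),c(s,210,325,75,75,4)[:300,:298]])
W=800;print(A.shape,B.shape)
o=np.zeros((540,800,3),np.uint8);o[:240,:A.shape[1]]=A;o[240:540,:B.shape[1]]=B[:,:800];cv2.imwrite("pics/comp.png",o)
ct,cs=eyes.camera_info("top"),eyes.camera_info("side")
print("port",onz(ct,[[154.5,233]],.096),onz(cs,[[242.5,356]],.096))
print("rod",onz(ct,[[247.5,232]],.153),onz(cs,[[306.5,235]],.153))
print("probes top",onz(ct,[[319,246],[346,252],[372,257]],[.094,.102,.11]))
```

```text
(240, 798, 3) (300, 798, 3)
port [[0.53570766 0.23824542 0.096     ]] [[0.53902665 0.23633472 0.096     ]]
rod [[ 0.53523409 -0.00516013  0.153     ]] [[ 0.53789314 -0.0028858   0.153     ]]
probes top [[ 0.50916428 -0.18330225  0.094     ]
 [ 0.4942842  -0.2506664   0.102     ]
 [ 0.48209257 -0.31433208  0.11      ]]
```

View pics/comp.png

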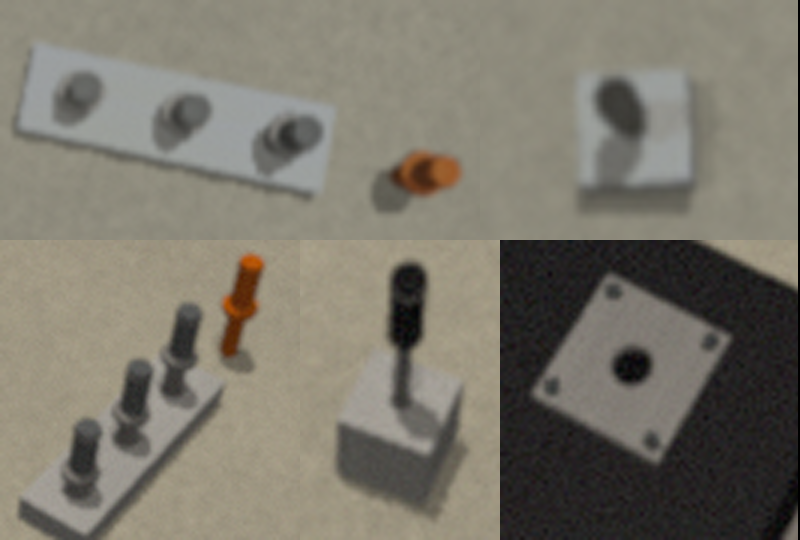

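Request:
servo_tool(
  plan=[
    [[-1,23,-40,3,0,0,-0.086],[-1,23,-40,3,0,0,-0.086],[-1,23,-40,3,0,0,-0.086],[-1,23,-40,3,0,0,-0.086],[-1,23,-40,3,0,0,-0.086],[-1,23,-40,3,0,0,-0.086],[-1,23,-40,3,0,0,-0.086],[-1,23,-40,3,0,0,-0.086],[-1,23,-40,3,0,0,-0.086],[-1,23,-40,3,0,0,-0.086],[-1,23,-40,3,0,0,-0.086],[-1,23,-40,0,0,0,-0.086]],
  ],
)

```text
t: 1.35
tool_pos: [0.4924, 0.078, 0.263]
orientation: [2.028, 2.399, 0.001]
force: [1.2, 1.2, -0.3]
opening: 0.0932
```

Request:
servo_tool(
  plan=[
    [[0,22,-42,0,0,0,-0.086],[0,22,-42,0,0,0,-0.086],[0,0,0,0,0,0,0],[0,0,0,0,0,0,0],[0,0,0,0,0,0,0]],
  ],
)

```text
t: 1.85
tool_pos: [0.5353, -0.0033, 0.2624]
orientation: [-2.221, -2.221, 0.0]
force: [-0.8, 0.0, 0.2]
opening: 0.0575
```

Run:
```python
from h import *
s=monitor.read_state();ci=eyes.camera_info("wrist");snap("wrist","pics/w1.png");print(s["t"],s["tool_pos"],s["orientation"],s["opening"],s["q"],s["force"])
import pickle;pickle.dump(ci,open("ci1.pkl","wb"))
print(proj(ci,[[.536,-.004,.153],[.536,-.004,.05],[.536,-.004,.128]]))
```

```text
1.85 [ 0.53528255 -0.00333707  0.26235181] [-2.22062315e+00 -2.22097029e+00  2.51491350e-04] 0.05745567330460328 [-1.02339474e-01 -5.60836065e-02  1.62003575e+00  4.51225499e-04
  1.57844886e+00 -1.02492513e-01] [-0.81213683  0.00333438  0.20035535]
[[284.66785905 209.92745909]
 [284.49538346 184.54541704]
 [284.61539894 202.2090739 ]]
```

View pics/w1.png

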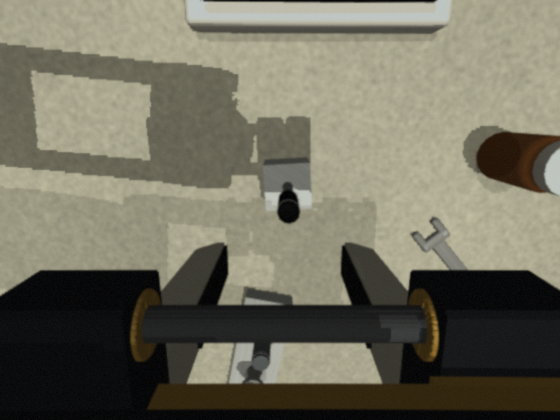

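Run:
```python
from h import *
import pickle;ci=pickle.load(open("ci1.pkl","rb"))
im=cv2.imread("pics/w1.png");m=(im[150:235,260:320].max(2)<38).astype(np.uint8)
n,l,st,c=cv2.connectedComponentsWithStats(m);k=1+st[1:,4].argmax();print(st[k]+[260,150,0,0,0],c[k]+[260,150])
for i in np.where((l==k).any(1))[0][::4]:
  x=np.where(l[i]==k)[0];print(i+150,x.min()+260,x.max()+260)
print(onz(ci,[[289,208],[289,211]],.153),onz(ci,[[287,187]],.06))
```

```text
[278 189  21  34 517] [288.00386847 206.34622824]
189 286 290
193 282 293
197 280 295
201 280 296
205 280 296
209 279 298
213 279 298
217 280 297
221 284 292
[[ 0.53937675 -0.00243937  0.153     ]
 [ 0.53938759 -0.00486606  0.153     ]] [[ 0.53858696 -0.00463063  0.06      ]]
```

Request:
servo_tool(
  plan=[
    [[0,3.5,-1.2,-30,0,0,0],[0,0,0,-40,0,0,0],[0,0,0,-40,0,0,0],[0,0,0,-32,0,0,0],[0,0,0,0,0,0,0],[1,0,0,0,0,0,0],[1,0,0,0,0,0,0],[1,0,0,0,0,0,0],[1,0,0,0,0,0,0],[1,0,0,0,0,0,0]],
  ],
  force=20,
)

```text
t: 2.9
tool_pos: [0.5402, -0.0055, 0.1224]
orientation: [2.221, 2.219, 0.002]
force: [-1.7, 0.8, 5.5]
opening: 0.0169
```

Request:
servo_tool(
  plan=[
    [[1,0,0,0,0,0,0],[1,0,0,0,0,0,0]],
  ],
)

```text
t: 3.1
tool_pos: [0.5402, -0.0055, 0.1224]
orientation: [2.221, 2.219, 0.002]
force: [-0.3, 0.8, 7.5]
opening: 0.0176
```

Request:
servo_tool(
  plan=[
    [[1,0,0,10,0,0,0],[1,0,0,25,0,0,0],[1,0,0,40,0,0,0],[1,0,0,40,0,0,0],[1,0,0,20,0,0,0],[1,0,0,0,0,0,0],[1,0,0,0,0,0,0],[1,0,0,0,0,0,0]],
  ],
)

```text
t: 3.9
tool_pos: [0.5383, -0.0053, 0.2537]
orientation: [-2.221, -2.219, 0.003]
force: [-0.6, -0.3, -1.3]
opening: 0.0176
```

Run:
```python
from h import *
s=monitor.read_state();print(s["t"],s["tool_pos"],s["orientation"],s["opening"],s["force"],s["wrist_torque"])
# port from top & side, dark blob on the plate
for n,p in(("top",(154,233)),("side",(242,356))):
    im=cv2.imread(f"pics/{n}.png");ci=eyes.camera_info(n);g=im.max(2)
    x,y=p;m=(g[y-8:y+9,x-8:x+9]<75).astype(np.uint8)
    k,l,st,c=cv2.connectedComponentsWithStats(m);i=l[8,8];print(n,st[i],c[i]+[x-8,y-8],onz(ci,[c[i]+[x-8,y-8]],.096))
    X=onz(ci,[c[i]+[x-8,y-8]],.096)
```

```text
3.9 [ 0.53825035 -0.00527021  0.25368325] [-2.22097752 -2.21861243  0.00301423] 0.017586720576304497 [-0.59130811 -0.25579549 -1.27306034] [-0.06388075  0.06786248 -0.03253524]
top [ 6  5  6  6 30] [154.36666667 232.36666667] [[0.53733313 0.23870539 0.096     ]]
side [ 4  4 10  9 72] [242.61111111 356.01388889] [[0.53885066 0.23626999 0.096     ]]
```

Request:
servo_tool(
  plan=[
    [[1,0,25,0,0,0,0],[1,0,40,0,0,0,0],[1,0,40,0,0,0,0],[1,0,40,0,0,0,0],[1,0,40,0,0,0,0],[1,0,38,0,0,0,0],[1,0,20,0,0,0,0],[1,0,0,0,0,0,0],[1,0,0,0,0,0,0],[1,0,0,0,0,0,0]],
  ],
)

```text
t: 4.9
tool_pos: [0.539, 0.2365, 0.2546]
orientation: [-2.223, -2.219, 0.003]
force: [-0.3, 0.3, -0.8]
opening: 0.0174
```

Run:
```python
from h import *
s=monitor.read_state();ci=eyes.camera_info("wrist");snap("wrist","pics/w2.png");snap("side","pics/s2.png");print(s["t"],s["tool_pos"],s["orientation"],s["opening"],s["q"],s["force"])
import pickle;pickle.dump(ci,open("ci2.pkl","wb"))
x,y,z=s["tool_pos"]
print(proj(ci,[[x,y,z-.1144],[.538,.2375,.096],[.538,.2375+.0086,.096],[.538,.2375-.0086,.096]]))
```

```text
4.9 [0.53895474 0.23651707 0.2545857 ] [-2.22318514 -2.21910361  0.00288539] 0.01735758557891312 [ 3.26710501e-01  9.21481337e-02  1.48405641e+00 -4.37407795e-04
  1.56722061e+00  3.28550048e-01] [-0.31122696  0.34510801 -0.80453795]
[[283.9074498  207.29766573]
 [282.92113147 193.87323674]
 [282.90277338 184.63410435]
 [282.9392068  202.98428706]]
```

View pics/w2.png

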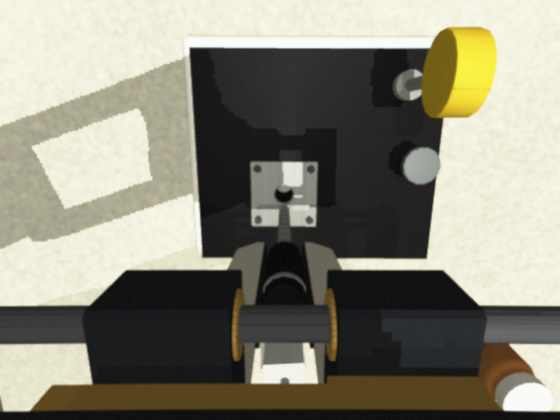

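Run:
```python
from h import *
import pickle;ci=pickle.load(open("ci2.pkl","rb"))
im=cv2.imread("pics/w2.png");g=cv2.cvtColor(im,cv2.COLOR_BGR2GRAY)
P=[]
for x,y in((257,168),(311,169),(257,220),(311,221)):
    w=g[y-6:y+7,x-6:x+7].astype(float);w=np.clip(np.median(w)-15-w,0,None)
    yy,xx=np.mgrid[-6:7,-6:7];P.append((x+(w*xx).sum()/w.sum(),y+(w*yy).sum()/w.sum()))
X=onz(ci,P,.096);print(np.round(P,1).tolist(),X.round(4).tolist(),X.mean(0))
print(onz(ci,[[284,195],[284,194]],.096))
cv2.imwrite("pics/w2c.png",cv2.resize(im[155:265,240:330],None,fx=5,fy=5,interpolation=cv2.INTER_CUBIC))
```

```text
[[256.9, 168.4], [311.1, 169.0], [256.6, 220.9], [312.9, 222.3]] [[0.5147, 0.261, 0.096], [0.5633, 0.2603, 0.096], [0.5134, 0.2117, 0.096], [0.566, 0.2103, 0.096]] [0.53935269 0.23581156 0.096     ]
[[0.5389863  0.23644199 0.096     ]
 [0.53898737 0.23738026 0.096     ]]
```

View pics/w2c.png

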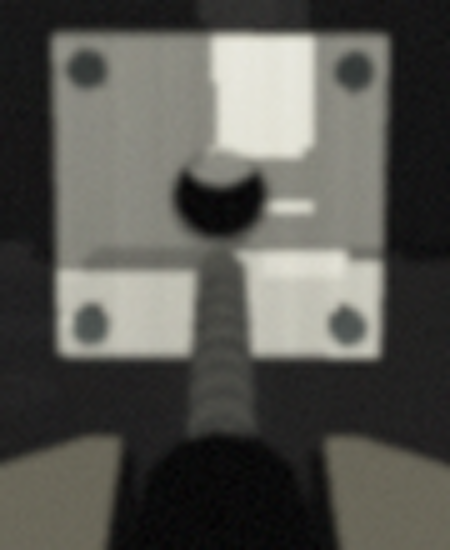

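Request:
servo_tool(
  plan=[
    [[1,0,1.2,-15,0,0,0],[1,0,0,-20,0,0,0],[1,0,0,-15,0,0,0],[1,0,0,-10,0,0,0],[1,0,0,-8,0,0,0],[1,0,0,-5,0,0,0],[1,0,0,-3,0,0,0],[1,0,0,0,0,0,0],[1,0,0,0,0,0,0]],
  ],
)

```text
t: 5.9
tool_pos: [0.5395, 0.239, 0.1802]
orientation: [2.222, 2.22, 0.001]
force: [0.3, -1.0, -0.6]
opening: 0.0179
```

Request:
servo_tool(
  plan=[
    [[1,0,0,-2,0,0,0],[1,0,0,-2,0,0,0],[1,0,0,-1,0,0,0],[1,0,0,0,0,0,0],[1,0,0,0,0,0,0]],
  ],
)

```text
t: 6.4
tool_pos: [0.5392, 0.2389, 0.1746]
orientation: [-2.223, -2.22, 0.0]
force: [-0.0, -0.1, -0.5]
opening: 0.0177
```

Request:
servo_tool(
  plan=[
    [[1,0,0,-2,0,0,0],[1,0,0,-2,0,0,0],[1,0,0,0,0,0,0],[1,0,0,0,0,0,0]],
  ],
)

```text
t: 6.8
tool_pos: [0.5391, 0.2389, 0.1705]
orientation: [-2.222, -2.22, 0.0]
force: [-0.3, -0.4, -0.1]
opening: 0.0179
```

Request:
servo_tool(
  plan=[
    [[1,0,0,-2,0,0,0],[1,0,0,-1,0,0,0],[1,0,0,-1,0,0,0],[1,0,0,0,0,0,0],[1,0,0,0,0,0,0]],
  ],
)

```text
t: 7.3
tool_pos: [0.5392, 0.2389, 0.1666]
orientation: [-2.223, -2.22, 0.0]
force: [0.3, 0.6, -0.6]
opening: 0.0174
```

Request:
servo_tool(
  plan=[
    [[1,0,0,-1,0,0,0],[1,0,0,-1,0,0,0],[1,0,0,0,0,0,0],[1,0,0,0,0,0,0]],
  ],
)

```text
t: 7.7
tool_pos: [0.5392, 0.2389, 0.1646]
orientation: [-2.222, -2.22, 0.0]
force: [0.4, 0.3, -0.5]
opening: 0.0175
```

Request:
servo_tool(
  plan=[
    [[1,0,0,-1,0,0,0],[1,0,0,-1,0,0,0],[1,0,0,0,0,0,0],[1,0,0,0,0,0,0]],
  ],
)

```text
t: 8.1
tool_pos: [0.5392, 0.2389, 0.1626]
orientation: [-2.222, -2.22, 0.0]
force: [0.5, -0.6, -1.3]
opening: 0.0176
```

Request:
servo_tool(
  plan=[
    [[1,0,0,-1,0,0,0],[1,0,0,-1,0,0,0],[1,0,0,-1,0,0,0],[1,0,0,0,0,0,0],[1,0,0,0,0,0,0]],
  ],
)

```text
t: 8.6
tool_pos: [0.5392, 0.2389, 0.1596]
orientation: [-2.222, -2.22, -0.0]
force: [0.4, 0.1, -0.6]
opening: 0.0177
```

Request:
servo_tool(
  plan=[
    [[1,0,0,-1,0,0,0],[1,0,0,0,0,0,0],[1,0,0,0,0,0,0]],
  ],
)

```text
t: 8.9
tool_pos: [0.5395, 0.239, 0.1595]
orientation: [2.222, 2.22, 0.001]
force: [-1.6, -0.2, 5.9]
opening: 0.0178
```

Request:
servo_tool(
  plan=[
    [[1,0,0,12,0,0,0],[1,0,0,30,0,0,0],[1,0,0,35,0,0,0],[1,0,0,20,0,0,0],[1,0,-24.2,0,0,0,0],[1,0,-40,0,0,0,0],[1,0,-40,0,0,0,0],[1,0,-40,0,0,0,0],[1,0,-40,0,0,0,0],[1,0,-40,0,0,0,0],[1,0,-20,0,0,0,0],[1,0,0,0,0,0,0]],
  ],
)

```text
t: 10.1
tool_pos: [0.5392, -0.008, 0.2562]
orientation: [2.226, 2.216, -0.0]
force: [0.0, 0.2, -0.4]
opening: 0.0176
```

Request:
servo_tool(
  plan=[
    [[1,0,0,-30,0,0,0],[1,0,0,-30,0,0,0],[1,0,0,-22,0,0,0],[1,0,0,0,0,0,0],[1,0,0,0,0,0,0],[1,0,0,0,0,0,0]],
  ],
)

```text
t: 10.7
tool_pos: [0.5404, -0.0049, 0.1757]
orientation: [2.22, 2.219, 0.003]
force: [-0.4, -0.4, -0.4]
opening: 0.0175
```

Run:
```python
from h import *
s=monitor.read_state();ci=eyes.camera_info("wrist");a=snap("wrist","pics/w3.png");b=snap("side","pics/s3.png");print(s["t"],s["tool_pos"],s["orientation"],s["opening"],s["force"])
o=np.hstack([cv2.resize(a[140:260,230:340],None,fx=4,fy=4),cv2.resize(b[215:305,270:340],None,fx=5,fy=5)[:480]][:2] if 0 else [cv2.resize(a[140:260,230:340],(400,436)),cv2.resize(b[215:305,270:340],(339,436))])
cv2.imwrite("pics/c3.png",o[...,::-1])
```

```text
10.7 [ 0.54035643 -0.00494985  0.1757312 ] [2.22048924 2.21943113 0.00289759] 0.017549340927798213 [-0.415581   -0.37179825 -0.39812135]
```

View pics/c3.png

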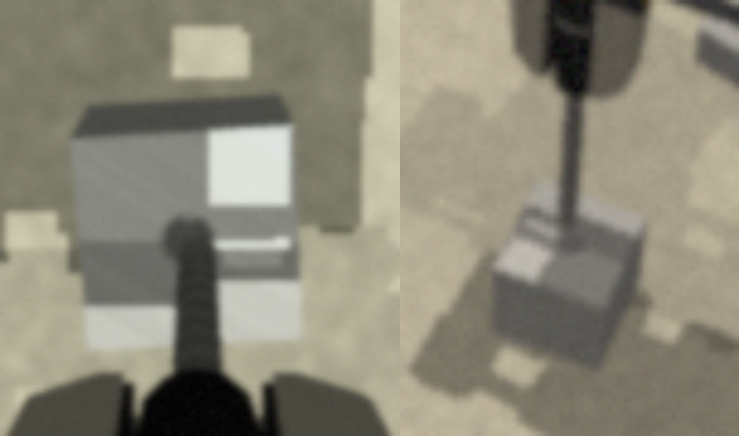

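Run:
```python
from h import *
ci=eyes.camera_info("wrist");s=monitor.read_state();print(s["tool_pos"])
print(onz(ci,[[281.4,205.5]],.05), proj(ci,[s["tool_pos"]-[0,0,.1144],[.5385,-.005,.05]]))
# stand top corners in crop
P=np.array([[73,135],[291,123],[300,337],[87,348]])/[400/110,436/120]+[230,140]
X=onz(ci,P,.05);print(X.round(4).tolist(),X.mean(0))
im=cv2.imread("pics/w3.png");cv2.imwrite("pics/c3b.png",cv2.resize(im[190:240,262:302],None,fx=12,fy=12,interpolation=cv2.INTER_CUBIC))
```

```text
[ 0.54037033 -0.00517166  0.17564755]
[[ 0.53887566 -0.00656068  0.05      ]] [[283.22856988 207.35888304]
 [280.94104624 203.6696521 ]]
[[0.5136, 0.0171, 0.05], [0.562, 0.0198, 0.05], [0.5651, -0.0303, 0.05], [0.5156, -0.033, 0.05]] [ 0.5390757  -0.00659789  0.05      ]
```

View pics/c3b.png

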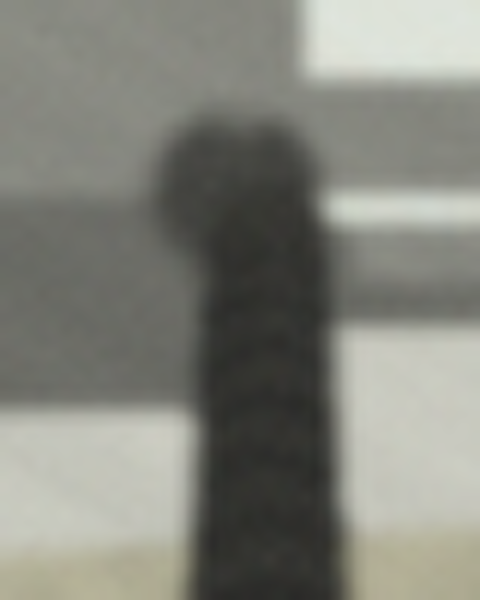

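Request:
servo_tool(
  plan=[
    [[1,-1.7,-0.6,-4,0,0,0],[1,0,0,-3.5,0,0,0],[1,0,0,0,0,0,0],[1,0,0,0,0,0,0],[1,0,0,0,0,0,0]],
  ],
)

```text
t: 11.3
tool_pos: [0.5376, -0.006, 0.1662]
orientation: [2.223, 2.22, 0.0]
force: [-0.2, 0.1, -0.7]
opening: 0.0177
```

Run:
```python
from h import *
s=monitor.read_state();ci=eyes.camera_info("wrist");a=snap("wrist","pics/w4.png");print(s["t"],s["tool_pos"],s["orientation"],s["opening"],s["force"])
t=s["tool_pos"]
print(proj(ci,[t-[0,0,.1144],[t[0],t[1],.05],[.5389,-.0063,.05]]))
cv2.imwrite("pics/c4.png",cv2.resize(a[185:235,262:302],None,fx=12,fy=12,interpolation=cv2.INTER_CUBIC)[...,::-1])
```

```text
11.3 [ 0.53756759 -0.005968    0.16617803] [2.22266904e+00 2.22017971e+00 1.05101253e-04] 0.017671350747996115 [-0.2344302   0.08151437 -0.67741407]
[[283.72544189 207.43479655]
 [283.72579106 206.86521186]
 [285.39263308 207.26590763]]
```

View pics/c4.png

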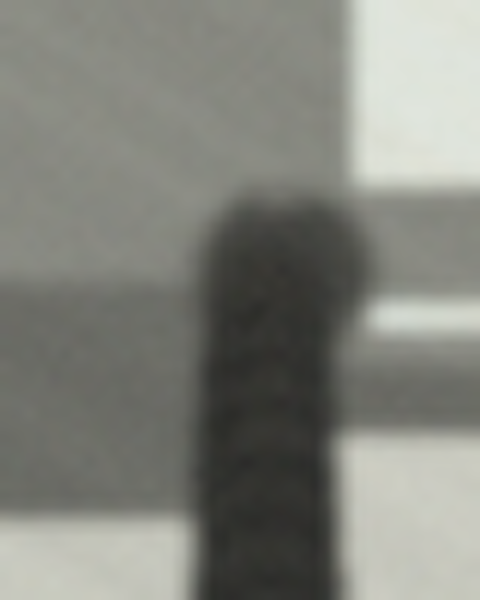

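Request:
servo_tool(
  plan=[
    [[1,1.1,0,0,0,0,0],[1,0,0,-2,0,0,0],[1,0,0,-2,0,0,0],[1,0,0,-2,0,0,0],[1,0,0,-2,0,0,0]],
  ],
)

```text
t: 11.85
tool_pos: [0.5385, -0.0059, 0.1578]
orientation: [-2.222, -2.22, 0.0]
force: [-0.8, -0.1, -1.0]
opening: 0.0177
```

Request:
servo_tool(
  plan=[
    [[1,0,0,-6,0,0,0],[1,0,0,-8,0,0,0],[1,0,0,-8,0,0,0],[1,0,0,-6,0,0,0],[1,0,0,-4,0,0,0],[1,0,0,0,0,0,0],[1,0,0,0,0,0,0]],
  ],
)

```text
t: 12.55
tool_pos: [0.5387, -0.0059, 0.1262]
orientation: [2.223, 2.22, 0.0]
force: [0.8, -0.0, -0.0]
opening: 0.0175
```

Request:
servo_tool(
  plan=[
    [[1,0,0,-1,0,0,0],[1,0,0,-1,0,0,0],[1,0,0,-1,0,0,0],[1,0,0,-0.5,0,0,0],[1,0,0,0,0,0,0]],
  ],
)

```text
t: 13.05
tool_pos: [0.5387, -0.0059, 0.1227]
orientation: [2.223, 2.22, 0.0]
force: [0.5, -0.2, -0.8]
opening: 0.0177
```

Essentially at the bottom; release (rod supported by the hole), then rise.

Request:
servo_tool(
  plan=[
    [[1,0,0,-0.4,0,0,0],[1,0,0,0,0,0,0],[0,0,0,0,0,0,0],[0,0,0,0,0,0,0],[0,0,0,0,0,0,0],[0,0,0,0,0,0,0],[0,0,0,20,0,0,0],[0,0,0,40,0,0,0],[0,0,0,40,0,0,0],[0,0,0,20,0,0,0]],
  ],
)

```text
t: 14.05
tool_pos: [0.54, -0.0061, 0.2464]
orientation: [2.22, 2.218, 0.005]
force: [0.9, -0.3, 0.7]
opening: 0.0468
```

Request:
servo_tool(
  plan=[
    [[0,-6,-31,0,0,0,-0.02],[0,-7,-40,0,0,0,-0.03],[0,-8,-40,0,0,0,-0.03],[0,-8,-40,0,0,0,-0.03],[0,-8,-40,0,0,0,-0.03],[0,-8,-40,0,0,0,-0.03],[0,-7,-40,0,0,0,-0.03],[0,-7,-40,0,0,0,-0.02],[0,0,0,0,0,0,0],[0,0,0,0,0,0,0],[0,0,0,0,0,0,0]],
  ],
)

```text
t: 15.15
tool_pos: [0.4798, -0.3161, 0.2421]
orientation: [-2.452, -1.963, -0.0]
force: [0.2, 0.3, -0.8]
opening: 0.0467
```

Run:
```python
from h import *
import pickle
s=monitor.read_state();ci=eyes.camera_info("wrist");a=snap("wrist","pics/w5.png");b=snap("side","pics/s5.png");print(s["t"],s["tool_pos"],s["orientation"],s["opening"],s["force"])
pickle.dump(ci,open("ci5.pkl","wb"))
print(proj(ci,[[.481,-.317,.11],[.4943,-.2507,.102]]))
o=np.hstack([a[60:360,110:410],cv2.resize(b[220:300,275:345],(262,300))]);cv2.imwrite("pics/c5.png",cv2.resize(o,(800,427))[...,::-1])
```

```text
15.15 [ 0.47980558 -0.31607672  0.24209705] [-2.45180701e+00 -1.96340422e+00 -4.65681616e-04] 0.04665312966438195 [ 0.21066167  0.30894287 -0.76754609]
[[285.36945644 202.91775487]
 [283.61437777 120.0827396 ]]
```

View pics/c5.png

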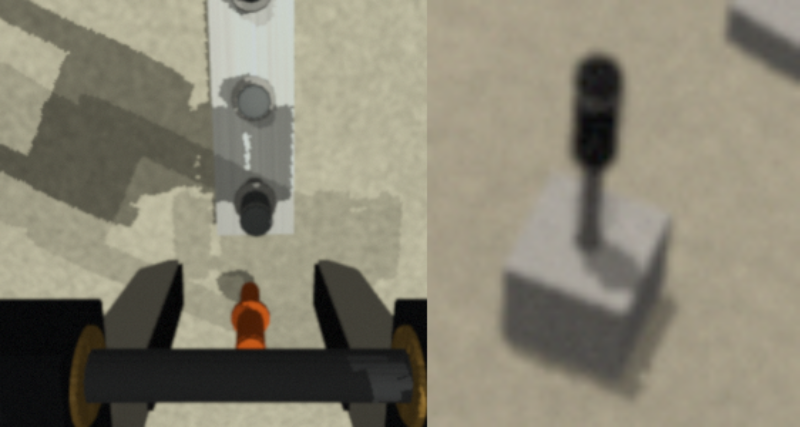

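Run:
```python
from h import *
import pickle;ci=pickle.load(open("ci5.pkl","rb"))
im=cv2.imread("pics/w5.png");g=cv2.cvtColor(im,cv2.COLOR_BGR2GRAY)
m=(g[185:230,265:315]<75).astype(np.uint8)
n,l,st,c=cv2.connectedComponentsWithStats(m);k=1+st[1:,4].argmax()
for i in np.where((l==k).any(1))[0][::3]:
  x=np.where(l[i]==k)[0];print(i+185,x.min()+265,x.max()+265,end='; ')
print()
print(onz(ci,[[290,213],[289.5,214]],.11),onz(ci,[[288.4,131]],.102),proj(ci,[[.49,-.317,.11],[.48,-.317,.11]]))
ct=eyes.camera_info("top");print("orange",onz(ct,[[410,267.5]],.102))
```

```text
185 285 292; 188 282 294; 191 279 298; 194 277 301; 197 275 302; 200 275 302; 203 276 302; 206 276 301; 209 278 300; 212 279 300; 215 279 299; 218 280 299; 221 282 297; 224 285 294; 
[[ 0.48292532 -0.3264828   0.11      ]
 [ 0.48232136 -0.32725335  0.11      ]] [[ 0.49624329 -0.26003405  0.102     ]] [[295.80082923 200.6578284 ]
 [284.21262137 203.16836977]]
orange [[ 0.45748562 -0.41147974  0.102     ]]
```

Run:
```python
from h import *
ct,cs=eyes.camera_info("top"),eyes.camera_info("side")
z=[.094,.102,.11]
print(onz(ct,[[319.8,247.5],[347,252.6],[375.3,257.8]],z).round(4).tolist());print(onz(cs,[[354,197.3],[371.3,177.3],[387.3,159]],z).round(4).tolist())
```

```text
[[0.5054, -0.1853, 0.094], [0.4928, -0.2532, 0.102], [0.4802, -0.3226, 0.11]]
[[0.5095, -0.1906, 0.094], [0.4961, -0.2591, 0.102], [0.4827, -0.3252, 0.11]]
```

Request:
servo_tool(
  plan=[
    [[0,2.7,-9.5,-20,0,0,0],[0,0,0,-40,0,0,0],[0,0,0,-40,0,0,0],[0,0,0,-40,0,0,0],[0,0,0,-20,0,0,0],[0,0,0,0,0,0,0],[1,0,0,0,0,0,0],[1,0,0,0,0,0,0],[1,0,0,0,0,0,0],[1,0,0,0,0,0,0],[1,0,0,0,0,0,0],[1,0,0,0,0,0,0]],
  ],
  force=45,
)

```text
t: 16.45
tool_pos: [0.4831, -0.3272, 0.084]
orientation: [2.451, 1.961, 0.001]
force: [-0.8, 1.2, 7.0]
opening: 0.0192
```

Run:
```python
from h import *
s=monitor.read_state();print(s["t"],s["tool_pos"],s["orientation"],s["opening"],s["force"],s["wrist_torque"])
```

```text
16.45 [ 0.48314356 -0.32715251  0.08396041] [2.45105193e+00 1.96117697e+00 9.31601124e-04] 0.019191157036905306 [-0.81934411  1.24945142  7.02953619] [0.05104441 0.26469791 0.04343373]
```

Request:
servo_tool(
  plan=[
    [[1,0,0,12,0,0,0],[1,0,0,35,0,0,0],[1,0,0,45,0,0,0],[1,0,0,45,0,0,0],[1,0,0,35,0,0,0],[1,4,25,0,0,0,0.02],[1,4,40,0,0,0,0.02],[1,4,40,0,0,0,0.02],[1,4,40,0,0,0,0.02],[1,4,40,0,0,0,0.02],[1,4,40,0,0,0,0.02],[1,4,40,0,0,0,0.02]],
  ],
)

```text
t: 17.65
tool_pos: [0.5101, -0.0598, 0.255]
orientation: [2.309, 2.13, 0.001]
force: [0.8, -0.0, -1.5]
opening: 0.0191
```

Request:
servo_tool(
  plan=[
    [[1,4,40,0,0,0,0.02],[1,4,40,0,0,0,0.02],[1,4,40,0,0,0,0.02],[1,4,40,0,0,0,0.02],[1,4,40,0,0,0,0],[1,4,40,0,0,0,0],[1,4,40,0,0,0,0],[1,2,20,0,0,0,0],[1,0,0,0,0,0,0],[1,0,0,0,0,0,0],[1,0,0,0,0,0,0]],
  ],
)

```text
t: 18.75
tool_pos: [0.5403, 0.2375, 0.2545]
orientation: [2.223, 2.219, -0.0]
force: [-0.9, 0.4, -1.1]
opening: 0.0196
```

Run:
```python
from h import *
s=monitor.read_state();print(s["t"],s["tool_pos"],s["orientation"],s["opening"],s["force"],s["wrist_torque"])
```

```text
18.75 [0.54033765 0.2375289  0.25447979] [ 2.22327602e+00  2.21919308e+00 -4.23917352e-04] 0.01958030377209385 [-0.94804192  0.43526974 -1.09811569] [-0.06961397  0.03381516  0.02968528]
```

Request:
servo_tool(
  plan=[
    [[1,-1,0,-20,0,0,0],[1,0,0,-25,0,0,0],[1,0,0,-10,0,0,0],[1,0,0,0,0,0,0],[1,0,0,0,0,0,0],[1,0,0,0,0,0,0]],
  ],
)

```text
t: 19.35
tool_pos: [0.5402, 0.2386, 0.201]
orientation: [2.222, 2.219, 0.003]
force: [0.2, -0.1, -1.0]
opening: 0.0192
```

Run:
```python
from h import *
import pickle
s=monitor.read_state();ci=eyes.camera_info("wrist");a=snap("wrist","pics/w6.png");print(s["t"],s["tool_pos"],s["orientation"],s["opening"],s["force"])
pickle.dump(ci,open("ci6.pkl","wb"))
x,y,z=s["tool_pos"]
print(proj(ci,[[x,y,z-.076],[x-.008,y,z-.076],[x+.008,y,z-.076],[x,y+.008,z-.076],[.5387,.2378,.096],[.5387,.2464,.096],[.53,.2378,.096]]))
cv2.imwrite("pics/c6.png",cv2.resize(a[110:270,210:360],None,fx=3.75,fy=3.75,interpolation=cv2.INTER_CUBIC)[...,::-1])
```

```text
19.35 [0.54021021 0.23857893 0.20098388] [2.22218997 2.2191279  0.00340426] 0.01915280962171012 [ 0.17130318 -0.12989641 -1.03016052]
[[283.43730126 221.77083547]
 [271.81691734 221.78905156]
 [295.05546571 221.75319149]
 [283.42412259 210.56340243]
 [281.42433362 211.6299953 ]
 [281.39500862 200.76253227]
 [270.1092538  211.64662119]]
```

View pics/c6.png

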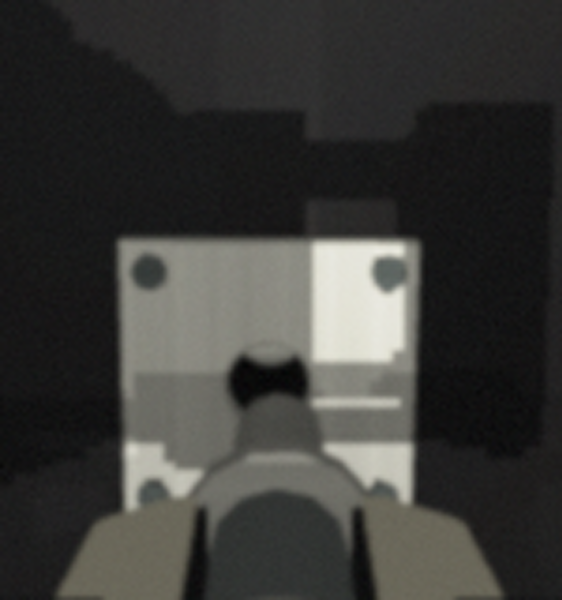

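Run:
```python
from h import *
import pickle;ci=pickle.load(open("ci6.pkl","rb"))
g=cv2.cvtColor(cv2.imread("pics/w6.png"),cv2.COLOR_BGR2GRAY).astype(int)
print("col",list(zip(range(198,248),g[198:248,283:286].mean(1).astype(int).tolist())))
for r in(218,221,224,227):print(r,g[r,262:305].tolist())
x,y,z=.5402,.2386,.2010
q=lambda dx,dy,dz:proj(ci,[[x+dx,y+dy,z+dz]])[0].round(1).tolist()
print("foot r6,7,8",q(0,.006,-.076),q(0,.007,-.076),q(0,.008,-.074),"collar",q(0,.015,-.026),q(0,.015,-.02),"neck",q(0,.01,-.02),"headtop",q(0,.01,.026),q(-.01,0,.026),q(.01,0,.026),"shank",q(-.008,0,-.06),q(.008,0,-.06),q(-.008,0,-.07),q(.008,0,-.07),"shanktop",q(0,.008,-.026))
```

```text
col [(198, 137), (199, 136), (200, 133), (201, 127), (202, 127), (203, 127), (204, 120), (205, 104), (206, 78), (207, 44), (208, 18), (209, 9), (210, 11), (211, 8), (212, 9), (213, 14), (214, 31), (215, 56), (216, 72), (217, 74), (218, 75), (219, 74), (220, 74), (221, 72), (222, 71), (223, 71), (224, 71), (225, 71), (226, 72), (227, 75), (228, 78), (229, 84), (230, 106), (231, 129), (232, 133), (233, 123), (234, 111), (235, 109), (236, 110), (237, 110), (238, 111), (239, 107), (240, 86), (241, 62), (242, 52), (243, 51), (244, 51), (245, 51), (246, 51), (247, 52)]
218 [110, 111, 109, 107, 106, 106, 106, 106, 102, 91, 75, 56, 43, 34, 49, 62, 70, 71, 75, 76, 76, 76, 75, 75, 72, 74, 72, 70, 71, 75, 92, 125, 147, 154, 156, 159, 157, 160, 154, 154, 152, 155, 154]
221 [107, 108, 108, 107, 106, 105, 105, 106, 106, 102, 97, 88, 73, 69, 71, 72, 73, 73, 72, 73, 75, 74, 71, 72, 71, 72, 68, 71, 69, 70, 71, 74, 84, 99, 107, 110, 112, 108, 105, 106, 104, 103, 104]
224 [111, 108, 108, 107, 107, 105, 107, 107, 107, 105, 93, 82, 72, 68, 69, 72, 73, 73, 72, 74, 73, 70, 70, 74, 71, 71, 69, 69, 68, 70, 66, 69, 74, 89, 103, 109, 109, 107, 108, 106, 105, 105, 105]
227 [106, 108, 108, 107, 104, 104, 105, 105, 107, 100, 86, 74, 70, 70, 68, 69, 75, 75, 78, 75, 76, 76, 75, 74, 74, 75, 73, 72, 71, 72, 71, 69, 71, 83, 105, 119, 123, 123, 120, 120, 121, 121, 118]
foot r6,7,8 [283.4, 213.4] [283.4, 212.0] [283.4, 211.3] collar [283.5, 222.5] [283.5, 225.9] neck [283.5, 234.9] headtop [283.7, 273.0] [259.2, 295.7] [308.3, 295.6] shank [271.0, 229.1] [295.9, 229.0] [271.5, 224.4] [295.3, 224.4] shanktop [283.5, 234.8]
```

Request:
servo_tool(
  plan=[
    [[1,-1.9,0.9,-8,0,0,0],[1,0,0,-8,0,0,0],[1,0,0,-8,0,0,0],[1,0,0,0,0,0,0],[1,0,0,-2,0,0,0],[1,0,0,0,0,0,0],[1,0,0,0,0,0,0]],
  ],
)

```text
t: 20.1
tool_pos: [0.5376, 0.2396, 0.1735]
orientation: [2.222, 2.22, 0.001]
force: [0.1, -0.8, -0.9]
opening: 0.0194
```

```bash
cat > st.py <<'E'
from h import *
s=monitor.read_state();print(s["t"],*[s[k].round(4) for k in("tool_pos","orientation","force","wrist_torque")],s["opening"])
E
python3 - <<'E'
from h import *
import pickle
s=monitor.read_state();ci=eyes.camera_info("wrist");a=snap("wrist","pics/w7.png");print(s["t"],s["tool_pos"],s["force"])
g=cv2.cvtColor(a,cv2.COLOR_RGB2GRAY).astype(int)
x,y,z=s["tool_pos"];print(proj(ci,[[x,y,z-.076],[x,y+.008,z-.075],[.5386,.2377,.096],[.5386,.2463,.096],[.53,.2377,.096],[.5472,.2377,.096]]).round(1).tolist())
for r in range(210,236,3):print(r,g[r,262:305].tolist())
E
```

```text
20.1 [0.53758168 0.23955254 0.17350146] [ 0.07982843 -0.82078534 -0.86876898]
[[283.6, 221.7], [283.6, 210.9], [285.1, 223.6], [285.1, 211.6], [272.7, 223.6], [297.4, 223.6]]
210 [139, 138, 139, 137, 137, 136, 135, 132, 135, 139, 136, 137, 134, 133, 136, 130, 131, 130, 132, 135, 133, 135, 133, 133, 136, 135, 136, 135, 136, 134, 135, 135, 135, 137, 135, 133, 133, 134, 146, 181, 212, 222, 223]
213 [113, 113, 113, 114, 112, 113, 110, 111, 112, 113, 111, 111, 110, 112, 110, 104, 102, 97, 102, 107, 108, 110, 108, 110, 111, 112, 113, 113, 114, 117, 122, 129, 133, 134, 133, 133, 133, 134, 147, 186, 217, 225, 225]
216 [112, 113, 108, 111, 110, 107, 109, 107, 108, 109, 111, 107, 98, 83, 63, 50, 51, 59, 71, 77, 77, 79, 79, 79, 82, 79, 78, 66, 48, 33, 32, 53, 86, 116, 126, 131, 132, 135, 145, 182, 217, 225, 225]
219 [110, 110, 111, 109, 108, 108, 107, 108, 106, 108, 102, 89, 69, 59, 62, 68, 71, 74, 74, 76, 75, 75, 72, 76, 73, 73, 73, 71, 69, 66, 58, 46, 34, 47, 79, 109, 124, 130, 140, 175, 207, 215, 214]
222 [110, 111, 108, 108, 109, 108, 109, 105, 108, 100, 90, 75, 68, 69, 70, 70, 73, 74, 75, 
[... 202 characters left out ...]
, 73, 71, 70, 71, 74, 70, 68, 70, 68, 69, 65, 53, 50, 73, 95, 101, 105, 107, 107, 109, 107]
228 [109, 108, 110, 109, 109, 107, 107, 106, 106, 102, 85, 72, 70, 74, 74, 77, 78, 79, 79, 76, 75, 79, 79, 76, 77, 77, 77, 77, 75, 75, 70, 74, 70, 69, 77, 87, 100, 103, 105, 108, 110, 111, 108]
231 [109, 109, 108, 108, 106, 105, 99, 94, 91, 82, 79, 76, 84, 96, 112, 122, 126, 127, 126, 126, 126, 130, 131, 132, 131, 130, 130, 128, 124, 118, 107, 96, 87, 82, 81, 83, 92, 96, 113, 152, 185, 193, 190]
234 [108, 107, 101, 93, 86, 82, 83, 87, 94, 102, 105, 109, 110, 112, 112, 113, 111, 114, 113, 113, 113, 110, 113, 112, 113, 114, 114, 112, 115, 112, 112, 112, 110, 108, 103, 100, 91, 89, 86, 91, 105, 114, 118]
```

Run:
```python
from h import *
g=cv2.cvtColor(cv2.imread("pics/w7.png"),cv2.COLOR_BGR2GRAY).astype(int)
print("     ",list(range(270,300,2)))
for r in range(208,224):print(r,g[r,270:300:2].tolist())
```

```text
[270, 272, 274, 276, 278, 280, 282, 284, 286, 288, 290, 292, 294, 296, 298]
208 [134, 136, 135, 135, 131, 131, 135, 133, 135, 136, 139, 135, 135, 135, 135]
209 [135, 137, 132, 134, 132, 133, 135, 135, 136, 136, 137, 136, 135, 135, 132]
210 [135, 136, 134, 136, 131, 132, 133, 133, 136, 136, 136, 135, 135, 135, 133]
211 [133, 134, 131, 131, 126, 127, 127, 124, 126, 133, 137, 134, 134, 134, 132]
212 [121, 125, 121, 120, 115, 114, 120, 115, 116, 121, 129, 133, 136, 135, 134]
213 [112, 111, 110, 110, 102, 102, 108, 108, 111, 113, 114, 122, 133, 133, 133]
214 [108, 110, 107, 103, 83, 93, 104, 104, 107, 105, 91, 99, 127, 132, 133]
215 [109, 111, 107, 85, 55, 76, 89, 87, 93, 94, 66, 62, 111, 132, 133]
216 [108, 111, 98, 63, 51, 71, 77, 79, 82, 78, 48, 32, 86, 126, 132]
217 [108, 109, 90, 49, 64, 71, 78, 76, 73, 74, 59, 27, 62, 115, 130]
218 [109, 106, 76, 53, 69, 72, 77, 76, 75, 74, 67, 44, 38, 98, 128]
219 [106, 102, 69, 62, 71, 74, 75, 72, 73, 73, 69, 58, 34, 79, 124]
220 [106, 99, 66, 68, 72, 74, 76, 73, 73, 69, 71, 66, 43, 60, 111]
221 [107, 93, 67, 70, 73, 72, 76, 74, 71, 69, 70, 71, 48, 46, 99]
222 [108, 90, 68, 70, 73, 75, 72, 72, 72, 71, 69, 70, 54, 39, 93]
223 [105, 90, 68, 69, 73, 76, 73, 72, 72, 68, 70, 68, 58, 38, 91]
```

Request:
servo_tool(
  plan=[
    [[1,1.1,1.2,0,0,0,0],[1,0,0,0,0,0,0],[1,0,0,0,0,0,0]],
  ],
)

```text
t: 20.45
tool_pos: [0.5386, 0.2408, 0.1733]
orientation: [2.222, 2.22, 0.0]
force: [0.1, 0.1, -1.2]
opening: 0.0193
```

```bash
cat > v.py <<'E'
from h import *
s=monitor.read_state();ci=eyes.camera_info("wrist");a=snap("wrist","pics/w8.png");print(s["t"],s["tool_pos"],s["force"])
g=cv2.cvtColor(a,cv2.COLOR_RGB2GRAY).astype(int)
x,y,z=s["tool_pos"];print(proj(ci,[[x,y,z-.076],[x,y+.008,z-.075],[.5386,.2377,.096],[.5386,.2463,.096],[.53,.2377,.096],[.5472,.2377,.096]]).round(1).tolist())
print("     ",list(range(266,304,2)))
for r in range(208,232,2):print(r,g[r,266:304:2].tolist())
E
python3 v.py
```

```text
20.45 [0.53859446 0.24075606 0.17333974] [ 0.08645742  0.0881526  -1.17456472]
[[283.6, 221.7], [283.6, 210.8], [283.6, 225.3], [283.6, 213.4], [271.2, 225.3], [296.0, 225.3]]
      [266, 268, 270, 272, 274, 276, 278, 280, 282, 284, 286, 288, 290, 292, 294, 296, 298, 300, 302]
208 [133, 133, 137, 134, 134, 134, 130, 135, 133, 135, 134, 136, 136, 134, 137, 132, 135, 134, 150]
210 [133, 131, 134, 133, 131, 128, 129, 132, 136, 134, 136, 138, 136, 133, 135, 132, 134, 137, 150]
212 [110, 109, 111, 111, 109, 109, 108, 121, 132, 132, 134, 136, 136, 133, 134, 132, 134, 135, 150]
214 [110, 107, 110, 108, 109, 104, 97, 102, 106, 104, 110, 121, 129, 133, 136, 133, 132, 132, 148]
216 [109, 105, 109, 107, 102, 82, 72, 85, 77, 78, 79, 82, 87, 116, 133, 130, 131, 135, 149]
218 [107, 108, 109, 104, 70, 56, 70, 76, 74, 74, 71, 73, 70, 75, 110, 128, 130, 132, 146]
220 [107, 108, 107, 87, 52, 66, 71, 75, 73, 73, 70, 71, 69, 69, 86, 105, 111, 112, 115]
222 [107, 108, 102, 65, 60, 70, 72, 71, 72, 73, 71, 72, 68, 70, 66, 93, 105, 108, 110]
224 [107, 106, 95, 53, 66, 71, 74, 75, 74, 70, 70, 70, 68, 68, 66, 82, 104, 109, 108]
226 [107, 104, 94, 59, 71, 69, 73, 77, 72, 74, 70, 71, 70, 70, 70, 84, 104, 107, 108]
228 [106, 104, 97, 73, 71, 72, 76, 76, 80, 79, 79, 77, 75, 75, 71, 84, 105, 113, 125]
230 [108, 104, 97, 78, 75, 83, 98, 100, 103, 111, 108, 109, 99, 86, 78, 81, 102, 154, 193]
```

Request:
servo_tool(
  plan=[
    [[1,-0.4,0,0,0,0,0],[1,0,0,-1,0,0,0],[1,0,0,-1,0,0,0],[1,0,0,-1,0,0,0],[1,0,0,-1,0,0,0],[1,0,0,0,0,0,0]],
  ],
)

```text
t: 21.1
tool_pos: [0.5382, 0.2405, 0.1691]
orientation: [2.222, 2.22, -0.0]
force: [0.1, -1.1, -1.3]
opening: 0.0196
```

```bash
python3 st.py
```

```text
21.1 [0.5382 0.2405 0.1691] [ 2.2225e+00  2.2201e+00 -3.0000e-04] [ 0.1047 -1.1493 -1.3498] [-0.2798 -0.03    0.0072] 0.019597216768564418
```

Request:
servo_tool(
  plan=[
    [[1,0,-0.3,-2,0,0,0],[1,0,0,-2,0,0,0],[1,0,0,-2,0,0,0],[1,0,0,-2,0,0,0],[1,0,0,0,0,0,0]],
  ],
)

```text
t: 21.6
tool_pos: [0.5381, 0.2401, 0.1607]
orientation: [2.223, 2.22, -0.001]
force: [1.9, -2.6, -2.1]
opening: 0.0191
```

```bash
python3 st.py
```

```text
21.6 [0.5381 0.2401 0.1607] [ 2.2225e+00  2.2201e+00 -9.0000e-04] [ 1.8807 -2.6008 -2.1135] [-0.7813 -0.3628  0.0015] 0.019066532196545943
```

Request:
servo_tool(
  plan=[
    [[1,0.5,-0.7,-2,0,0,0],[1,0,0,-2,0,0,0],[1,0,0,-2,0,0,0],[1,0,0,-2,0,0,0],[1,0,0,0,0,0,0]],
  ],
)

```text
t: 22.1
tool_pos: [0.5384, 0.2397, 0.1529]
orientation: [-2.222, -2.22, 0.0]
force: [0.6, -0.9, -1.8]
opening: 0.0194
```

```bash
python3 st.py
```

```text
22.1 [0.5384 0.2397 0.1529] [-2.2223e+00 -2.2202e+00  5.0000e-04] [ 0.6232 -0.8526 -1.7557] [-0.378   0.0409  0.0181] 0.019432223300884423
```

Request:
servo_tool(
  plan=[
    [[1,0.2,-0.4,-2,0,0,0],[1,0,0,-2,0,0,0],[1,0,0,-2,0,0,0],[1,0,0,-2,0,0,0],[1,0,0,0,0,0,0]],
  ],
)

```text
t: 22.6
tool_pos: [0.5385, 0.2394, 0.1445]
orientation: [-2.222, -2.22, 0.001]
force: [-1.0, 0.6, -3.3]
opening: 0.0195
```

```bash
python3 st.py
```

```text
22.6 [0.5385 0.2394 0.1445] [-2.2220e+00 -2.2201e+00  9.0000e-04] [-1.0162  0.6417 -3.3471] [0.1337 0.0412 0.0775] 0.01946713964683934
```

Request:
servo_tool(
  plan=[
    [[1,0,0,-2,0,0,0],[1,0,0,-2,0,0,0],[1,0,0,-2,0,0,0],[1,0,0,-2,0,0,0],[1,0,0,-2,0,0,0]],
  ],
)

```text
t: 23.1
tool_pos: [0.5388, 0.2393, 0.1351]
orientation: [-2.223, -2.22, -0.0]
force: [-2.0, 0.5, 0.2]
opening: 0.0195
```

Request:
servo_tool(
  plan=[
    [[1,0,0,-2,0,0,0],[1,0,0,-2,0,0,0],[1,0,0,-2,0,0,0],[1,0,0,0,0,0,0]],
  ],
)

```text
t: 23.5
tool_pos: [0.5385, 0.2392, 0.1285]
orientation: [-2.222, -2.22, 0.001]
force: [-0.4, 0.2, -2.8]
opening: 0.0191
```

```bash
python3 st.py
```

```text
23.5 [0.5385 0.2392 0.1285] [-2.2223e+00 -2.2200e+00  1.1000e-03] [-0.3604  0.1987 -2.8155] [0.1177 0.1215 0.0476] 0.01912168739667231
```

Request:
servo_tool(
  plan=[
    [[1,0,0,-2,0,0,0],[1,0,0,-2,0,0,0],[1,0,0,-1,0,0,0],[1,0,0,-1,0,0,0]],
  ],
)

```text
t: 23.9
tool_pos: [0.5388, 0.2393, 0.1232]
orientation: [2.223, 2.22, -0.0]
force: [-1.2, 0.3, 1.7]
opening: 0.0196
```

Request:
servo_tool(
  plan=[
    [[1,0,0,-1,0,0,0],[1,0,0,0,0,0,0]],
  ],
)

```text
t: 24.1
tool_pos: [0.5388, 0.2393, 0.1221]
orientation: [-2.223, -2.22, 0.0]
force: [-0.6, 0.1, -0.9]
opening: 0.0191
```

Request:
servo_tool(
  plan=[
    [[1,0,0,-1,0,0,0],[1,0,0,0,0,0,0]],
  ],
)

```text
t: 24.3
tool_pos: [0.5388, 0.2393, 0.1221]
orientation: [2.222, 2.22, 0.0]
force: [-4.4, -0.4, 6.8]
opening: 0.0194
```

Request:
servo_tool(
  plan=[
    [[1,0,0,-1,0,0,0],[1,0,0,0,0,0,0]],
  ],
)

```text
t: 24.5
tool_pos: [0.5389, 0.2394, 0.122]
orientation: [2.222, 2.22, 0.001]
force: [-8.6, -3.1, 13.4]
opening: 0.0194
```

Request:
servo_tool(
  plan=[
    [[1,0,0,-0.7,0,0,0],[1,0,0,0,0,0,0],[1,0,0,2,0,0,0],[0,0,0,0,0,0,0],[0,0,0,0,0,0,0],[0,0,0,0,0,0,0],[0,0,0,0,0,0,0],[0,0,0,20,0,0,0],[0,0,0,40,0,0,0],[0,0,0,40,0,0,0],[0,0,0,30,0,0,0]],
  ],
)

```text
t: 25.6
tool_pos: [0.5394, 0.2395, 0.2543]
orientation: [2.222, 2.22, 0.003]
force: [0.6, 0.4, -0.0]
opening: 0.0464
```

Request:
servo_tool(
  plan=[
    [[0,0,-40,0,0,0,0],[0,0,-40,0,0,0,0],[0,0,-40,0,0,0,0],[0,0,0,0,0,0,0],[0,0,0,0,0,0,0]],
  ],
)

```text
t: 26.1
tool_pos: [0.539, 0.1186, 0.2516]
orientation: [-2.225, -2.218, -0.001]
force: [-0.3, 0.6, 0.7]
opening: 0.0468
```

```bash
python3 st.py
python3 - <<'E'
from h import *
a=snap("side","pics/sf.png");b=snap("top","pics/tf.png");w=snap("wrist","pics/wf.png")
c=lambda im,x,y,w,h,W,H:cv2.resize(im[y:y+h,x:x+w],(W,H),interpolation=cv2.INTER_CUBIC)
o=np.vstack([np.hstack([c(a,190,290,120,100,360,300),c(a,270,130,150,102,440,300)]),np.hstack([c(w,0,0,560,420,400,300),c(a,0,0,560,420,400,300)])])
cv2.imwrite("pics/f.png",o[...,::-1])
E
```

```text
26.1 [0.539  0.1186 0.2516] [-2.2249e+00 -2.2178e+00 -7.0000e-04] [-0.3042  0.55    0.6787] [-0.0107  0.072  -0.0171] 0.04678855586429091
```

View pics/f.png

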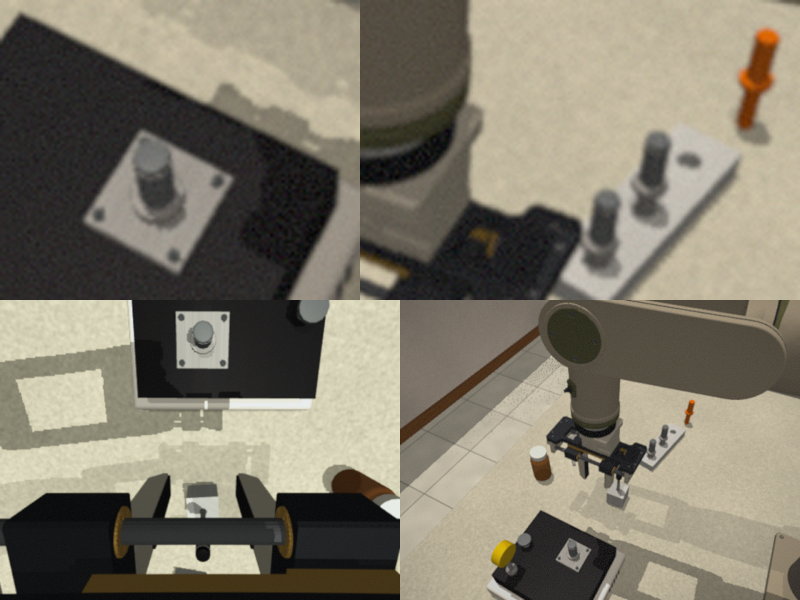

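Run:
```python
from h import *
print(proj(eyes.camera_info("side"),[[.5385,.2377,.148],[.5385,.2377,.155],[.5385,.2377,.165]]))
job.close_job()
```

```text
[[240.25202189 342.6317219 ]
 [239.95227401 340.60307686]
 [239.51638351 337.65396919]]
the job is handed in; nothing more can be done
```

The job is done and handed in at about 26 s, inside the 72 s limit.

- **Depth:** the rod touched bottom at a TCP height of 159.5 mm with about 6 N. A 51 mm well predicted 159.4 mm. It had already passed the 35 and 43 mm levels with no contact, so the long probe was the match.
- **Rod:** I lowered it back into its stand to within about 0.5 mm of the hole bottom and let go. A side view afterwards showed it upright in the stand.
- **Probe:** I pushed only the long probe in. The collar met the plate at a TCP height of 122.1 mm, against 122 mm predicted. It held at 13 N, and I pressed about 0.7 mm further before opening the gripper.

**Last checks:** the final picture shows the probe upright with its collar on the plate. The short and medium probes are in the rack and the orange look-alike is where it was. The gripper is open and clear of everything. The top of the probe's head appears about 1.6 pixels from where a fully seated probe should appear in the side view, which is within the calibration error.

**What disagreed:**
- The seal's resistance did not show clearly in the force readings, which I took only between small steps. That the probe is past the seal rests on how far it went down and on the collar contact.
- The top camera placed the long probe about 3 mm from where the side and wrist cameras did. I used the side and wrist cameras.
- In the wrist view the probe sat about 2–3 mm off the gripper centre, so I corrected from the picture before inserting it.

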